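Switch failed channels off and standby channels on under the console guard, then reset

ROBOT

A 7-joint arm with a two-finger parallel gripper is mounted at the origin on a cart in front of the work surface, level with it; the furniture and walls round the work are solid. World frame = base frame: x ahead of the robot, y to its left, z up, the work surface at z = 0. Lengths are in m, angles in rad, forces in N, time in s.
With the tool pointing down it reaches from about 0.4 to 0.9 m from the base axis. Payload 5.6 kg.
Tool frame: the origin (TCP) lies midway between the tips of the shut fingers; the grasp point (between the pads) lies 19 mm behind it; z points along the fingers, y is the line along which they close (so a half turn about z gives the same grasp; the last joint's range is limited). The gripper opens to 92 mm and grips with 3 to 60 N. Pads are 20 mm wide; open, the fingers measure 128 mm over their backs; the gripper's body (75 mm by 189 mm) begins 69 mm behind the grasp point.
Start: joints at [1.239, 0.468, -0.012, 1.603, 0.006, 1.071, -0.056], TCP at [0.185, -0.623, 0.215] pointing down, gripper open.
Joint ranges: [-2.53, 2.53], [-0.31, 2.02], [-1.57, 1.55], [0.28, 2.44], [-1.29, 4.43], [0.15, 1.84], [-2.92, 2.92]. Speed limits (rad/s): [2.57, 2.57, 3.14, 3.14, 3.14, 3.14, 3.14].

INTERFACE

Orientations are given as [roll, pitch, yaw] about the fixed x, y, z axes, in that order (R = Rz(yaw) Ry(pitch) Rx(roll)).
In Python, from plant import arm gives the robot as it stands.
- The arm moves only by the tool arm_command, never from a script. Its argument "steps" is a list of rows, each a list of 3 entries, a list of its own where there are three numbers: the shift along the tool's x, y, z in normalised numbers (1 is 100 cm), then the turn, a rotation vector about the tool's x, y, z in parts of the range, where 1.0 means pi/2 rad, then the opening, from 0 (shut) to 1 (fully open). A call has 1 to 12 rows; each row is the pose to reach, as a shift and turn from the pose commanded when the call began, along the tool's axes at that moment; what a row does not reach only later rows make up. A row lasts 1/8 s, in which the tool goes at most 62.5 mm and 10.7 degrees, less where a joint would pass 70% of its speed; a pose out of reach is approached as far as the arm can. A call with a gripper value outside its range is refused whole. The fingers move at their own pace and stop on an object; "grip_force" is the grip in N (left out, the last holds). Time passes only in rows, so rows that repeat a pose let the fingers close. It gives the time, the measured TCP pose, the force, the opening and the grip force at its end, in the units of the state.
- arm.sense(): the state, without advancing time (a new reading comes with each control period).
- arm.capture(name): name is "scene" or "top" or "wrist"; returns the picture (420x560x3 uint8, red, green, blue); there is no depth.
- arm.get_calibration(name): a dict with "vertical_fov" (degrees; the focal length in pixels is half the picture's height over the tangent of half this angle, whatever the lens; pixels are square), "cx", "cy" (the principal point, pixels), "T" (4x4, takes a point from camera to world coordinates); the wrist camera has in their place "mount" (4x4, takes a point from camera to tool coordinates, whose origin is the TCP and whose axes are the flange's). Camera axes: x right, y down, z forward; pixel columns grow to the right and rows downward; lengths in m; the calibration is good to about 2 mm. A picture is of the moment at which its call begins: read the wrist's pose just before it. get_calibration takes no time and is no camera call.
- arm.hand_in(): hands the job in; it is judged then, once.
The state is a dict: "t": time; "joints": joint angles; "dq": joint speeds; "tau": joint torques, N m; "position": TCP position; "tcp_rot": TCP orientation; "force": force on the tool from outside, world axes, zero at the start; "wrist_torque": the same for the moment, N m; "gripper_width": finger opening in m; "finger_force": force on a finger pad.
Only numpy, scipy, OpenCV 4.12 (cv2) and the standard library are available. Lean on these libraries where they do the work, as an engineer would, in place of code of your own. Each camera call takes 0.05 s, during which the arm holds its last target. There are 200 camera calls.

TASK

Swing the guard bar of the test console open, switch off (lever down) the two channels whose lamps are red and switch on (lever up) the two whose lamps are amber, never flipping the green-lamp and unlit channels beside them. Then swing the guard bar fully closed again over the levers, and only after that push the plunger on the yellow box beside the console down to its stop and let it spring back. Leave everything else on the bench where it is.

Things in the scene. Friction and masses are not known exactly. Their poses are not given: they have to be found in the camera images.
- console: Grey fixed test console, 176 wide x 195 deep x 240 mm high. Origin: centre of underside; x to its back, y left, z up. Its switch deck slopes 35 degrees, rising from x -91, z 43 to x 14, z 116 mm; there a wall stands up to a black hood (underside z 232) that juts forward to x -13. A vertical gripper would strike it: lean the tool back toward the operator, about square to the deck.
- red_a_lever (a joint): Toggle lever of the card with a red lamp; starts on (up). White-sleeved round bat, 9 mm thick, tip 33 mm from the pivot. Rad: 0 = square to the deck, +0.40 = up/on (leaning uphill, away from the operator), -0.40 = down/off (toward the operator). Over-centre spring: takes 2 to 4 N near the tip and snaps home once pushed past 0.
- red_a_root (a point): Pivot of this lever, 6 mm out from the deck, 3 mm out from the card's face, in the middle of the card's width; axes as the console's. Seven cards stand 22 mm apart along the console's y, in an order that changes. Each has its round lamp (14 mm) 31 mm downhill of the pivot, standing 5 mm out from the card.
- red_b_lever (a joint): Toggle lever of the card with a red lamp; starts on (up). White-sleeved round bat, 9 mm thick, tip 33 mm from the pivot. Rad: 0 = square to the deck, +0.40 = up/on (leaning uphill, away from the operator), -0.40 = down/off (toward the operator). Over-centre spring: takes 2 to 4 N near the tip and snaps home once pushed past 0.
- red_b_root (a point): Pivot of this lever, 6 mm out from the deck, 3 mm out from the card's face, in the middle of the card's width; axes as the console's. In console axes the deck's uphill direction is (cos 35, 0, sin 35) and its outward normal (-sin 35, 0, cos 35).
- amber_a_lever (a joint): Toggle lever of the card with an amber (yellow-orange) lamp; starts off (down). White-sleeved round bat, 9 mm thick, tip 33 mm from the pivot. Rad: 0 = square to the deck, +0.40 = up/on (leaning uphill, away from the operator), -0.40 = down/off (toward the operator). Over-centre spring: takes 2 to 4 N near the tip and snaps home once pushed past 0.
- amber_a_root (a point): Pivot of this lever, 6 mm out from the deck, 3 mm out from the card's face, in the middle of the card's width; axes as the console's. The deck is free from 45 mm downhill to 72 mm uphill of the pivots (the wall).
- amber_b_lever (a joint): Toggle lever of the card with an amber (yellow-orange) lamp; starts off (down). White-sleeved round bat, 9 mm thick, tip 33 mm from the pivot. Rad: 0 = square to the deck, +0.40 = up/on (leaning uphill, away from the operator), -0.40 = down/off (toward the operator). Over-centre spring: takes 2 to 4 N near the tip and snaps home once pushed past 0.
- amber_b_root (a point): Pivot of this lever, 6 mm out from the deck, 3 mm out from the card's face, in the middle of the card's width; axes as the console's. Lamps keep their colours all through the job.
- green_a_lever (a joint): Toggle lever of the card with a green lamp; starts on (up). White-sleeved round bat, 9 mm thick, tip 33 mm from the pivot. Rad: 0 = square to the deck, +0.40 = up/on (leaning uphill, away from the operator), -0.40 = down/off (toward the operator). Over-centre spring: takes 2 to 4 N near the tip and snaps home once pushed past 0.
- green_a_root (a point): Pivot of this lever, 6 mm out from the deck, 3 mm out from the card's face, in the middle of the card's width; axes as the console's.
- green_b_lever (a joint): Toggle lever of the card with a green lamp; starts on (up). White-sleeved round bat, 9 mm thick, tip 33 mm from the pivot. Rad: 0 = square to the deck, +0.40 = up/on (leaning uphill, away from the operator), -0.40 = down/off (toward the operator). Over-centre spring: takes 2 to 4 N near the tip and snaps home once pushed past 0.
- green_b_root (a point): Pivot of this lever, 6 mm out from the deck, 3 mm out from the card's face, in the middle of the card's width; axes as the console's.
- dark_lever (a joint): Toggle lever of the card with an unlit black lamp; starts off (down). White-sleeved round bat, 9 mm thick, tip 33 mm from the pivot. Rad: 0 = square to the deck, +0.40 = up/on (leaning uphill, away from the operator), -0.40 = down/off (toward the operator). Over-centre spring: takes 2 to 4 N near the tip and snaps home once pushed past 0.
- dark_root (a point): Pivot of this lever, 6 mm out from the deck, 3 mm out from the card's face, in the middle of the card's width; axes as the console's.
- guard (a joint): Guard bail: U of 8 mm steel rod hinged on the console's two ends; its bar runs along y across the whole lever row. Rad: 0 = closed, the bar standing above the middle of the levers, 62 mm out from the deck, so that no finger can push a lever past it; up to 1.6 = open, bar swung forward and down in front of the console. Stiff hinge: stays wherever it is left, about 1 N at the bar moves it.
- guard_grip (a point): Middle of the bar, in the middle of its blue grip sleeve, 50 mm long, 11 mm thick. The hinge axis runs along the console's y at x -84, z 52.5 mm in the console frame; from there the bar is 73.4 mm away, straight up (leaning 3 degrees to the back) when closed, straight forward when fully open.
- plunger (a joint): Travel of the reset plunger in m: 0 = up, 0.012 = down on its stop. Its spring pushes back with 3.4 N at the top and 8.4 N at the stop and returns it when released.
- plunger_top (a point): Middle of the top of the plunger's black mushroom head, 33 mm across; 79 mm above the bench when up. It stands upright on a yellow die-cast box, 66 x 66 x 45 mm with a short black cable gland on one side, fixed to the bench to the left or right of the console's front.
- flux_bottle: White dispensing bottle with a long nozzle, 44 mm across, 134 high, standing. It stands beside the console, on the other side from the plunger. Loose bystander: leave it where it is. Origin: centre of its underside.
- board: Green circuit board lying flat, 90 x 103 x 14 mm, in front of the console. Loose bystander: leave it where it is. Origin: centre of its underside.
- solder_spool: Spool of solder, black flanges, 54 mm across, 32 high, in front of the console. Loose bystander: leave it where it is. Origin: centre of its underside.
- meter: Blue hand-held multimeter lying flat, 146 x 68 x 41 mm. Loose bystander: leave it where it is. Origin: centre of its underside.
- strobe: Red and white strobe sounder, 89 x 142 x 56 mm. Loose bystander: leave it where it is. Origin: centre of its underside.
Things that resemble listed ones, but are neither listed nor needed, are in the scene too. Several things look just like the part that bears plunger: the one meant starts nearest to the robot's base.

How it is judged:
By the outcome, as a careful person would: the job done as asked, in the order asked, and still so for the second after the job is handed in, with the robot touching nothing.
It also fails if it takes over 72 s, if anything falls off the work surface, if the arm or the gripper's body presses on something with over 40 N, if the wrist force passes 120 N, or if a joint passes its speed limit or range.

## Working session

There is one attempt and no reset: what is moved stays moved. The work goes in short steps, Python scripts to look and compute and a tool call to move; the robot and the scene stay as the last step left them, time stands still between calls to the robot, and variables do not carry over. Pictures are saved under pics/ and viewed, at most 10 in all, crops included, and the job is handed in when it is done.

Besides the shell and the picture viewer there is one more tool, called as name(argument=value, ...), one argument or row to a line, values as JSON. arm_command: Moves the arm, as the interface text tells. Its arguments: {"type":"object","properties":{"steps":{"type":"array","items":{"type":"array"}},"grip_force":{"type":"number"}},"required":["steps"]}

```bash
ls; mkdir -p pics; python3 - <<'E'
from plant import arm
import cv2
s=arm.sense(); print(s)
for n in("scene","top"):
    cv2.imwrite(f"pics/{n}0.png",arm.capture(n)[:,:,::-1])
    print(n,arm.get_calibration(n))
print(arm.get_calibration("wrist"))
E
```

```text
pics
{'t': 0.0, 'joints': array([ 1.23898418,  0.46836321, -0.01160576,  1.60364658,  0.00601113,
        1.07138557, -0.05629942]), 'dq': array([ 7.69351506e-04,  6.39166181e-04,  1.04385324e-04, -6.38615690e-04,
       -9.27630643e-05, -6.87004303e-04, -2.22174418e-03]), 'tau': array([-9.81160483e-04, -5.20565343e+01, -1.27392818e-02, -2.43746084e+01,
       -5.65753493e-02,  1.73201569e-02,  1.88865465e-04]), 'position': array([ 0.18489051, -0.62253038,  0.21363992]), 'tcp_rot': array([-3.13982925e+00,  1.32232564e-04,  2.88756962e-01]), 'force': array([-0.45341931,  0.51997619, -0.79770746]), 'wrist_torque': array([ 0.00597225, -0.02894432, -0.01560617]), 'finger_force': 0.0, 'gripper_width': 0.09209551547223381}
scene {'vertical_fov': 42.0563189140604, 'cx': 279.0807201538525, 'cy': 212.29699962993539, 'T': array([[-0.78520714, -0.45018933,  0.4251815 ,  0.06556121],
       [-0.61913985,  0.55884721, -0.55168437,  0.62936727],
       [ 0.01075092, -0.69643332, -0.71754097,  1.0974108 ],
       [ 0.        ,  0.        ,  0.        ,  1.        ]])}
top {'vertical_fov': 46.77809110311699, 'cx': 280.77295022562646, 'cy': 202.09219026235704, 'T': array([[-0.00791672, -0.99716825,  0.07478501,  0.53595827],
       [-0.99992258,  0.00717622, -0.0101652 , -0.12447022],
       [ 0.00959974, -0.0748597 , -0.99714787,  1.51696703],
       [ 0.        ,  0.        ,  0.        ,  1.        ]])}
{'vertical_fov': 71.8335903975087, 'cx': 277.2241498964188, 'cy': 209.91498510743315, 'mount': array([[-1.03519296e-03, -9.58949263e-01, -2.83575807e-01,
         7.88880129e-02],
       [ 9.99999451e-01, -9.46846407e-04, -4.48609256e-04,
        -1.87883771e-04],
       [ 1.61690781e-04, -2.83576116e-01,  9.58949717e-01,
        -1.70056527e-01],
       [ 0.00000000e+00,  0.00000000e+00,  0.00000000e+00,
         1.00000000e+00]])}
```

View pics/scene0.png

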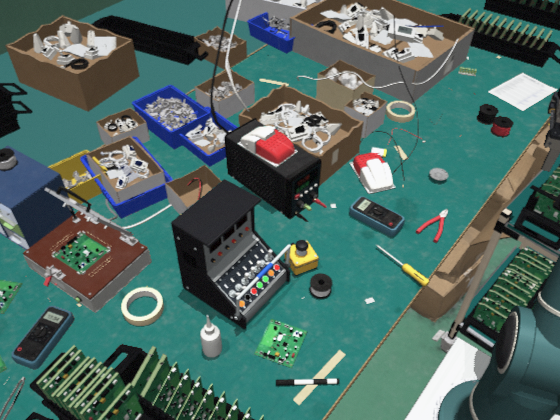

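View pics/top0.png

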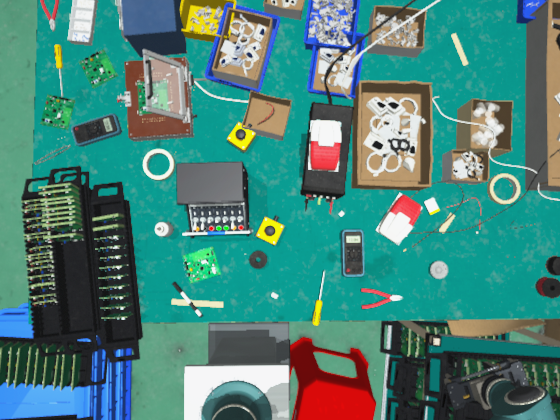

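The scene view shows the console near (220,250) with the guard's blue sleeve near (268,268), the yellow plunger box near (302,257), the flux bottle near (210,340) and the spool near (320,285). In the top view the console is at (215,200), the yellow box at (270,230), a lookalike box at (240,135), the bottle at (163,229), the board at (200,264) and the spool at (258,259).

```bash
python3 - <<'E'
import cv2,numpy as np
t=cv2.imread("pics/top0.png")[155:275,150:300]; s=cv2.imread("pics/scene0.png")[175:335,170:335]
a=cv2.resize(t,None,fx=5.3,fy=5.3,interpolation=cv2.INTER_CUBIC)[:600,:795]
cv2.imwrite("pics/c_top.png",a)
cv2.imwrite("pics/c_scene.png",cv2.resize(s,None,fx=3.75,fy=3.75,interpolation=cv2.INTER_CUBIC))
E
```

```text
(no output)
```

View pics/c_top.png

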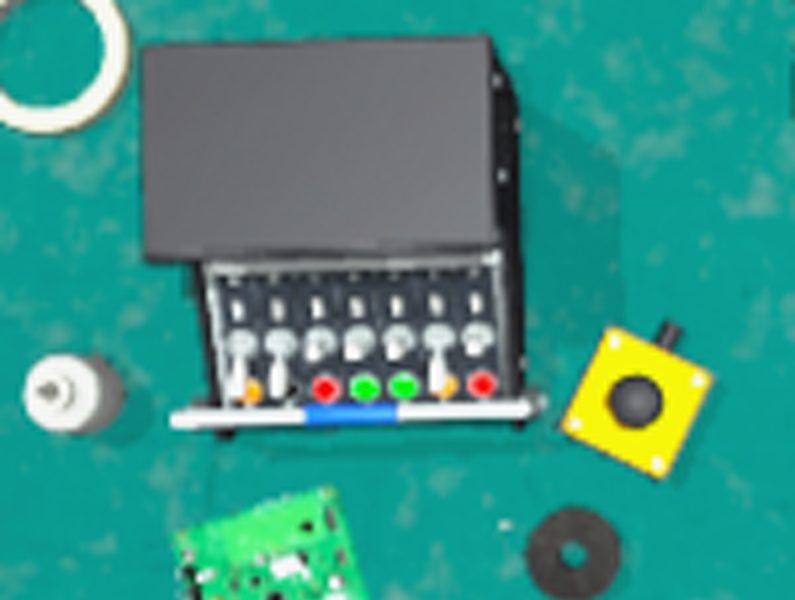

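View pics/c_scene.png

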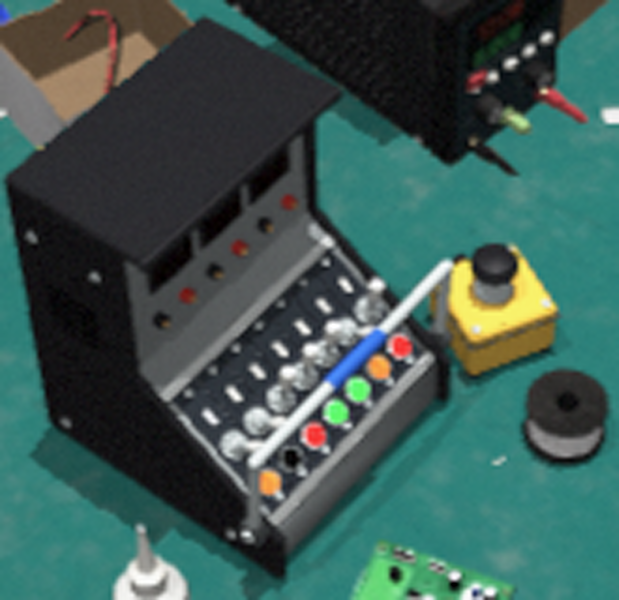

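Top crop: lamps at y≈388, x = 252 amber, ~290 dark, 324 red, 364 green, 402 green, 447 amber, 483 red (left to right); sleeve mid (352,414); plunger head (636,402). Scene crop: the same lamp order from (269,483) to (401,346), sleeve mid (356,361), plunger head (495,262). The right-hand yellow box is the one nearer the base.

```bash
cat > h.py <<'E'
import numpy as np, cv2
from scipy.optimize import least_squares
from scipy.spatial.transform import Rotation as R
from plant import arm
def proj(n,P,T=None):
    c=arm.get_calibration(n); T=c["T"] if T is None else T
    f=210/np.tan(np.radians(c["vertical_fov"]/2))
    q=(np.atleast_2d(P)-T[:3,3])@T[:3,:3]
    return q[:,:2]/q[:,2:]*f+[c["cx"],c["cy"]]
def tri(obs):   # [(name,T or None,pix)]
    r=least_squares(lambda p:np.concatenate([(proj(n,p,T)-u).ravel() for n,T,u in obs]),[.6,-.1,.1])
    return r.x,r.fun
def wristT():
    s=arm.sense(); T=np.eye(4); T[:3,:3]=R.from_euler("xyz",s["tcp_rot"]).as_matrix(); T[:3,3]=s["position"]
    return T@arm.get_calibration("wrist")["mount"]
S,C=np.sin(np.radians(35)),np.cos(np.radians(35))
def deck(s,n,y): return np.array([-.091+s*C-n*S,y,.043+s*S+n*C])
def toW(c,P):
    P=np.atleast_2d(P); a=c[2]; return np.c_[c[0]+P[:,0]*np.cos(a)-P[:,1]*np.sin(a),c[1]+P[:,0]*np.sin(a)+P[:,1]*np.cos(a),P[:,2]+(c[3] if len(c)>3 else 0)]
E
python3 - <<'E'
from h import *
tp=lambda x,y:np.array([(x+.5)/5.3-.5+150,(y+.5)/5.3-.5+155])
sp=lambda x,y:np.array([(x+.5)/3.75-.5+170,(y+.5)/3.75-.5+175])
L={66:((252,392),(269,483)),22:((324,389),(315,435)),0:((364,389),(337,412)),-22:((402,386),(358,389)),-44:((447,386),(379,367)),-66:((483,385),(401,346))}
for k,(a,b) in L.items(): print(k,*[np.round(v,4) for v in tri([("top",None,tp(*a)),("scene",None,sp(*b))])])
print("sleeve",tri([("top",None,tp(352,414)),("scene",None,sp(356,361))]))
print("plunger",tri([("top",None,tp(636,402)),("scene",None,sp(495,262))]))
P=[];ut=[];us=[]
for k,(a,b) in L.items():P.append(deck(.025,.008,k/1e3));ut.append(tp(*a));us.append(sp(*b))
P.append([-.080,0,.126]);ut.append(tp(352,414));us.append(sp(356,361))
for z in(0,1):
  f=lambda c:np.concatenate([(proj("top",toW(c,P))-ut).ravel(),(proj("scene",toW(c,P))-us).ravel()])
  r=least_squares(f,[.6,-.05,0]+[0]*z); print(r.x,np.round(r.fun.reshape(2,-1,2),1).tolist())
c=r.x
h=toW(c,[[-.013,.088,.24],[-.013,-.088,.24],[.0975,-.088,.24],[.0975,.088,.24]])
print((proj("top",h)-[150,155])*5.3,(proj("scene",h)-[170,175])*3.75)
E
```

```text
66 [0.5682 0.112  0.0593] [-0.1247 -0.177   0.1635  0.0207]
22 [0.5682 0.07   0.0634] [ 0.1735  0.2501 -0.2343 -0.0282]
0 [0.5685 0.0478 0.0634] [ 0.0608  0.0884 -0.0834 -0.0098]
-22 [0.5696 0.0261 0.0638] [ 0.141   0.2064 -0.1962 -0.0224]
-44 [0.5709 0.002  0.0608] [-0.1624 -0.2396  0.2296  0.0255]
-66 [ 0.5704 -0.019   0.062 ] [ 0.0224  0.0333 -0.0322 -0.0035]
sleeve (array([0.55352554, 0.04676125, 0.12564302]), array([ 0.09897355,  0.14454561, -0.13677965, -0.01573542]))
plunger (array([ 0.5600036 , -0.10539205,  0.07392743]), array([ 0.01542404,  0.02375894, -0.02348083, -0.00221169]))
[0.64212096 0.04983658 0.0314208 ] [[[-0.9, 0.9], [0.3, 0.9], [0.2, 0.6], [0.4, 0.8], [-0.8, 0.6], [-0.2, 0.5], [-0.1, -2.9]], [[0.7, -0.0], [0.5, 0.1], [0.5, 0.1], [0.6, 0.2], [0.6, 0.1], [0.3, -0.1], [-3.3, -1.9]]]
[ 0.64251845  0.049431    0.03110118 -0.00157303] [[[-0.6, 0.7], [0.5, 0.7], [0.3, 0.4], [0.5, 0.7], [-0.6, 0.4], [-0.0, 0.3], [0.1, -3.0]], [[0.7, 0.2], [0.5, 0.3], [0.5, 0.3], [0.6, 0.4], [0.6, 0.3], [0.2, 0.1], [-3.3, -1.6]]]
[[140.96350731 263.70158341]
 [495.12098108 250.1806026 ]
 [487.78189529  30.43336623]
 [135.87475813  43.4928196 ]] [[1.45293851e+02 2.67869219e+02]
 [3.41479055e+02 8.91126665e+01]
 [2.00678741e+02 1.38727933e+01]
 [9.70314602e-02 1.79372705e+02]]
```

```bash
cat >> h.py <<'E'
def cpose(c,p,lean=35):  # console-frame TCP point -> world pos, rot (tool x=+Y, y=uphill, z into deck)
    a=np.radians(lean); M=np.array([[0,np.cos(a),np.sin(a)],[1,0,0],[0,np.sin(a),-np.cos(a)]])
    return toW(c,p)[0], R.from_euler("z",c[2]).as_matrix()@M
def rel(pos,Rm):
    s=arm.sense(); R0=R.from_euler("xyz",s["tcp_rot"]).as_matrix()
    return np.round((R0.T@(pos-s["position"]))*100,2), np.round(R.from_matrix(R0.T@Rm).as_rotvec(),3)
E
python3 - <<'E'
from h import *
tp=lambda x,y:np.array([(x+.5)/5.3-.5+150,(y+.5)/5.3-.5+155])
sp=lambda x,y:np.array([(x+.5)/3.75-.5+170,(y+.5)/3.75-.5+175])
L={66:((252,392),(269,483)),22:((324,389),(315,435)),0:((364,389),(337,412)),-22:((402,386),(358,389)),-44:((447,386),(379,367)),-66:((483,385),(401,346))}
P=[];ut=[];us=[]
for k,(a,b) in L.items():P.append(deck(.025,.008,k/1e3));ut.append(tp(*a));us.append(sp(*b))
f=lambda c:np.concatenate([(proj("top",toW(c,P))-ut).ravel(),(proj("scene",toW(c,P))-us).ravel()])
r=least_squares(f,[.6,-.05,0,0]); c=r.x; print(c,np.abs(r.fun).max())
print(rel(*cpose(c,deck(.04,.15,0))), cpose(c,deck(.04,.15,0))[0])
E
```

```text
[ 0.6441954   0.04903053  0.02505907 -0.00178627] 0.6449580072618346
(array([ 49.22, -55.06,   2.75]), array([-0.522,  0.398, -1.264])) [0.49997031 0.04541563 0.18702959]
```

The rows are not in the units I measure in: shifts go in shares of 100 cm and turns go in shares of pi/2 rad. I convert before sending: -55 cm / 100 = -0.55, -50.5 cm / 100 = -0.505, -1.264 rad / 1.5708 = -0.8047.

arm_command(
  steps=[
    [[0.04,-0.046,-0.03],[-0.0318,0.0223,-0.0764],1],
    [[0.08,-0.092,-0.05],[-0.0637,0.0446,-0.1464],1],
    [[0.12,-0.138,-0.06],[-0.0891,0.0668,-0.2165],1],
    [[0.16,-0.184,-0.06],[-0.1146,0.0891,-0.2865],1],
    [[0.2,-0.23,-0.06],[-0.1401,0.1082,-0.3565],1],
    [[0.24,-0.276,-0.05],[-0.1719,0.1337,-0.4265],1],
    [[0.28,-0.322,-0.04],[-0.1974,0.1528,-0.4966],1],
    [[0.325,-0.368,-0.03],[-0.2292,0.1751,-0.5666],0.8],
    [[0.37,-0.414,-0.02],[-0.261,0.1974,-0.6366],0.6],
    [[0.41,-0.46,-0.01],[-0.2865,0.2196,-0.7003],0.5],
    [[0.45,-0.505,0.01],[-0.3119,0.2387,-0.7639],0.5],
    [[0.492,-0.55,0.025],[-0.3323,0.2534,-0.8047],0.5],
  ],
)

```text
t: 1.6
position: [0.4684, -0.0137, 0.201]
tcp_rot: [2.578, -0.002, 1.535]
force: [-0.2, -1.9, 0.6]
gripper_width: 0.0465
finger_force: 0.0
```

arm_command(
  steps=[
    [[0,0,0],[0,0,0],0.5],
    [[0,0,0],[0,0,0],0.5],
    [[0,0,0],[0,0,0],0.5],
  ],
)

```text
t: 1.98
position: [0.4687, -0.0195, 0.2022]
tcp_rot: [2.577, -0.001, 1.523]
force: [0.6, -0.2, 0.3]
gripper_width: 0.0459
finger_force: 0.0
```

```bash
python3 - <<'E'
from h import *
s=arm.sense(); print(s["t"],s["position"],s["joints"],s["gripper_width"])
T=wristT(); np.save("T1.npy",T); im=arm.capture("wrist")[:,:,::-1]
cv2.imwrite("pics/w1raw.png",im); cv2.imwrite("pics/w1.png",cv2.resize(im,(800,600),interpolation=cv2.INTER_CUBIC))
E
```

```text
1.975 [ 0.46871253 -0.01947957  0.2021886 ] [ 0.884591   -0.02251308 -0.9111415   2.40558895  0.12588102  0.18818458
 -0.19609666] 0.045941866637217645
```

View pics/w1.png

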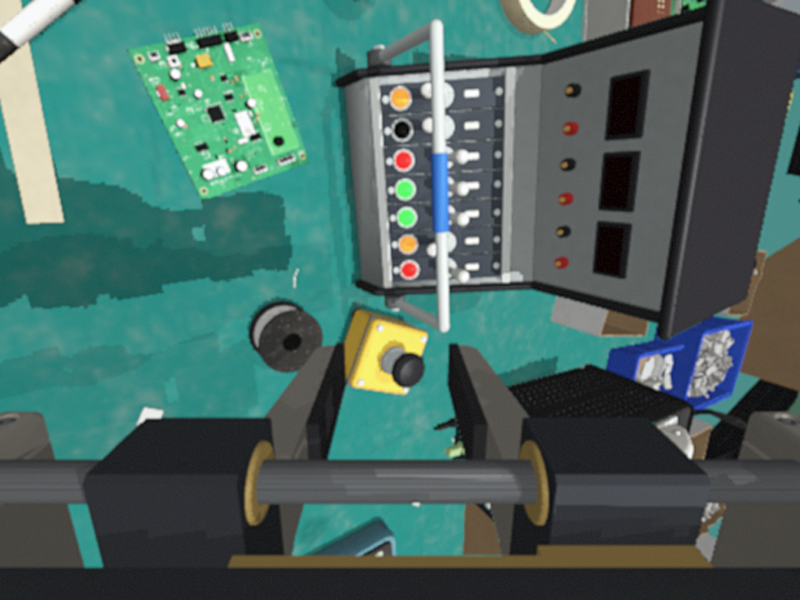

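The wrist view shows lamps from (401,98) amber down to (409,270) red, in the same order, sleeve mid (440,192) and plunger head at (407,370). The arm stopped short near joint limits (q4, q6), because the lean brings the wrist close to the base.

```bash
cat > fit.py <<'E'
from h import *
T1=np.load("T1.npy")
tp=lambda x,y:np.array([(x+.5)/5.3-.5+150,(y+.5)/5.3-.5+155])
sp=lambda x,y:np.array([(x+.5)/3.75-.5+170,(y+.5)/3.75-.5+175])
wp=lambda x,y:np.array([(x+.5)*.7-.5,(y+.5)*.7-.5])
L={66:((252,392),(269,483)),22:((324,389),(315,435)),0:((364,389),(337,412)),-22:((402,386),(358,389)),-44:((447,386),(379,367)),-66:((483,385),(401,346))}
W=[(401,98),(403,160),(405,189),(407,217),(408,244),(409,270)]
P=[deck(.025,.008,k/1e3) for k in L]
ut=[tp(*a) for a,b in L.values()];us=[sp(*b) for a,b in L.values()];uw=[wp(*a) for a in W]
f=lambda c:np.concatenate([(proj("top",toW(c,P))-ut).ravel(),(proj("scene",toW(c,P))-us).ravel(),(proj("wrist",toW(c,P),T1)-uw).ravel()])
r=least_squares(f,[.6,-.05,0,0]); print(r.x,np.round(r.fun.reshape(3,-1,2).mean(1),2)); np.save("c.npy",r.x)
sl=tri([("top",None,tp(352,414)),("scene",None,sp(356,361)),("wrist",T1,wp(440,192))]); print("sleeve",sl)
print("plunger",tri([("top",None,tp(636,402)),("scene",None,sp(495,262)),("wrist",T1,wp(407,370))]))
E
python3 fit.py
```

```text
[ 0.64384074  0.04863238  0.02133493 -0.00318236] [[0.11 0.17]
 [0.14 0.41]
 [0.25 0.02]]
sleeve (array([0.55320741, 0.04738606, 0.12522616]), array([-0.10223281,  0.25951231, -0.20200375,  0.34165883,  0.12829241,
        0.16859518]))
plunger (array([ 0.55934179, -0.10667882,  0.06922117]), array([ 0.4702536 ,  0.26931231,  0.42393448,  1.05987529,  0.64617712,
       -0.03165248]))
```

```bash
python3 - <<'E'
from h import *
c=[.643,.0487,.021]; np.save("c.npy",c)
sl=np.array([.5532,.0474,.1252])
_,M=cpose(c,[0,0,0])
for d in(-.045,.014): print(rel(sl+d*M[:,2],M), sl+d*M[:,2])
E
```

```text
(array([6.89, 2.54, 6.36]), array([-0.046,  0.037, -0.057])) [0.52739475 0.04685801 0.16206184]
(array([ 7.11,  2.8 , 12.25]), array([-0.046,  0.037, -0.057])) [0.5612283  0.04756862 0.11373187]
```

To row units: 6.9 cm / 100 = 0.069, 2.5 cm / 100 = 0.025, -0.057 rad / 1.5708 = -0.0363.

arm_command(
  steps=[
    [[0.02,0.01,0.02],[-0.0127,0.0127,-0.0191],0.5],
    [[0.04,0.018,0.04],[-0.0255,0.0236,-0.0363],0.5],
    [[0.06,0.025,0.05],[-0.0293,0.0236,-0.0363],0.5],
    [[0.069,0.025,0.064],[-0.0293,0.0236,-0.0363],0.5],
    [[0.069,0.025,0.064],[-0.0293,0.0236,-0.0363],0.5],
    [[0.069,0.025,0.064],[-0.0293,0.0236,-0.0363],0.5],
  ],
)

```text
t: 2.78
position: [0.5275, 0.0487, 0.1609]
tcp_rot: [2.532, -0.001, 1.594]
force: [0.4, -0.1, 0.6]
gripper_width: 0.046
finger_force: 0.0
```

```bash
python3 - <<'E'
from h import *
c=np.load("c.npy")
sl=np.array([.5532,.0474,.1252])
_,M=cpose(c,[0,0,0])
for d in(-.045,.014): print(rel(sl+d*M[:,2],M))
print(arm.sense()["joints"])
E
```

```text
(array([-0.18,  0.05, -0.11]), array([-0.001, -0.002,  0.002]))
(array([-0.19,  0.06,  5.79]), array([-0.001, -0.002,  0.002]))
[ 0.32596297  0.19410256 -0.58691964  2.37034611  1.56864064  0.21785614
 -1.69569925]
```

To row units: 5.8 cm / 100 = 0.058, 4 cm / 100 = 0.04.

arm_command(
  steps=[
    [[0,0,0.02],[0,0,0],0.5],
    [[0,0,0.04],[0,0,0],0.5],
    [[0,0,0.058],[0,0,0],0.5],
    [[0,0,0.058],[0,0,0],0.5],
    [[0,0,0.058],[0,0,0],0.2],
    [[0,0,0.058],[0,0,0],0],
    [[0,0,0.058],[0,0,0],0],
    [[0,0,0.058],[0,0,0],0],
  ],
  grip_force=15,
)

```text
t: 3.78
position: [0.5607, 0.0488, 0.1144]
tcp_rot: [2.53, -0.0, 1.594]
force: [-1.0, -0.9, 3.3]
gripper_width: 0.0106
finger_force: 15.0
```

```bash
python3 - <<'E'
from h import *
c=np.load("c.npy"); s=arm.sense(); print(s["joints"],s["position"])
# arc plan: bar angle from vertical fwd th, tool lean; grasp point = TCP-0.014z
p0=None
for th,le in((4.5,35),(15,33),(25,30),(35,26),(45,22),(55,18),(65,14),(75,10),(85,6),(90,4)):
    t=np.radians(th); b=np.array([-.084-.0734*np.sin(t),0,.0525+.0734*np.cos(t)])
    a=np.radians(le); z=np.array([np.sin(a),0,-np.cos(a)])
    pos,M=cpose(c,b+.014*z-[0,.001,0],le); print(th,*rel(pos,M),np.round(pos,3))
E
```

```text
[ 0.34094453  0.37643988 -0.61554731  2.32828186  1.95663934  0.32410439
 -2.02917118] [0.56071949 0.04884263 0.11441169]
4.5 [-0.29  0.03  0.05] [ 0.001 -0.001  0.002] [0.561 0.046 0.114]
15 [-0.28 -1.23 -0.53] [ 0.036 -0.001  0.002] [0.548 0.046 0.112]
25 [-0.28 -2.54 -0.86] [ 0.088 -0.001  0.002] [0.535 0.045 0.107]
35 [-0.28 -3.91 -0.99] [ 0.158 -0.001  0.002] [0.523 0.045 0.1  ]
45 [-0.28 -5.28 -0.9 ] [ 0.228 -0.001  0.002] [0.512 0.045 0.091]
55 [-0.28 -6.61 -0.59] [ 0.297 -0.001  0.002] [0.503 0.045 0.081]
65 [-0.27 -7.87 -0.08] [ 0.367 -0.001  0.002] [0.496 0.045 0.07 ]
75 [-0.27 -9.    0.61] [ 0.437 -0.001  0.002] [0.491 0.044 0.058]
85 [ -0.27 -10.     1.47] [ 0.507 -0.001  0.002] [0.487 0.044 0.045]
90 [ -0.27 -10.43   1.95] [ 0.542 -0.001  0.002] [0.487 0.044 0.039]
```

To row units: -5.3 cm / 100 = -0.053, -4.6 cm / 100 = -0.046, 0.228 rad / 1.5708 = 0.1451.

arm_command(
  steps=[
    [[0,-0.006,-0.003],[0.0115,0,0],0],
    [[0,-0.0125,-0.0055],[0.0229,0,0],0],
    [[0,-0.019,-0.0075],[0.0382,0,0],0],
    [[0,-0.0255,-0.009],[0.056,0,0],0],
    [[0,-0.0325,-0.01],[0.0764,0,0],0],
    [[0,-0.039,-0.01],[0.1006,0,0],0],
    [[0,-0.046,-0.01],[0.121,0,0],0],
    [[0,-0.053,-0.009],[0.1451,0,0],0],
    [[0,-0.053,-0.009],[0.1451,0,0],0],
  ],
)

```text
t: 4.9
position: [0.5121, 0.0481, 0.0911]
tcp_rot: [2.759, -0.001, 1.593]
force: [-0.7, -0.1, 4.3]
gripper_width: 0.0105
finger_force: 15.0
```

```bash
python3 - <<'E'
from h import *
c=np.load("c.npy"); s=arm.sense(); print(s["joints"],s["position"])
for th,le in((45,22),(50,20),(55,18),(60,16),(65,14),(70,12),(75,10),(80,8),(85,6)):
    t=np.radians(th); b=np.array([-.084-.0734*np.sin(t),0,.0525+.0734*np.cos(t)])
    a=np.radians(le); z=np.array([np.sin(a),0,-np.cos(a)])
    pos,M=cpose(c,b+.014*z+[0,.002,0],le); print(th,*rel(pos,M),np.round(pos,3))
E
```

```text
[ 0.34288039  0.36847197 -0.6127509   2.28476451  1.04758199  0.31558367
 -1.14679411] [0.51214455 0.04809523 0.09110632]
45 [-0.01  0.03 -0.02] [-0.001 -0.002  0.001] [0.512 0.048 0.091]
50 [-0.01 -0.6   0.25] [ 0.034 -0.002  0.001] [0.508 0.048 0.087]
55 [-0.01 -1.2   0.58] [ 0.069 -0.002  0.001] [0.503 0.048 0.081]
60 [-0.01 -1.77  0.94] [ 0.104 -0.002  0.001] [0.499 0.048 0.076]
65 [-0.01 -2.3   1.35] [ 0.139 -0.002  0.001] [0.496 0.048 0.07 ]
70 [-0.02 -2.8   1.8 ] [ 0.174 -0.002  0.001] [0.493 0.048 0.064]
75 [-0.02 -3.25  2.29] [ 0.209 -0.002  0.001] [0.491 0.047 0.058]
80 [-0.02 -3.66  2.81] [ 0.243 -0.002  0.001] [0.489 0.047 0.051]
85 [-0.02 -4.03  3.35] [ 0.278 -0.002  0.001] [0.487 0.047 0.045]
```

To row units: -4 cm / 100 = -0.04, 3.35 cm / 100 = 0.0335, 0.278 rad / 1.5708 = 0.177.

arm_command(
  steps=[
    [[0,-0.006,0.0025],[0.0216,0,0],0],
    [[0,-0.012,0.006],[0.0439,0,0],0],
    [[0,-0.018,0.0095],[0.0662,0,0],0],
    [[0,-0.023,0.0135],[0.0885,0,0],0],
    [[0,-0.028,0.018],[0.1108,0,0],0],
    [[0,-0.0325,0.023],[0.1331,0,0],0],
    [[0,-0.0365,0.028],[0.1547,0,0],0],
    [[0,-0.04,0.0335],[0.177,0,0],0],
    [[0,-0.04,0.0335],[0.177,0,0],0],
    [[0,-0.04,0.0335],[0.177,0,0],0.3],
    [[0,-0.04,0.0335],[0.177,0,0],0.3],
    [[0,-0.04,0.0335],[0.177,0,0],0.3],
  ],
)

```text
t: 6.4
position: [0.4868, 0.0467, 0.0447]
tcp_rot: [3.038, 0.0, 1.593]
force: [0.0, 0.2, -0.4]
gripper_width: 0.0276
finger_force: 0.0
```

```bash
python3 - <<'E'
from h import *
c=np.load("c.npy"); s=arm.sense(); print(s["joints"],s["position"],s["gripper_width"])
# next: retreat, then hover for first red at y=-66: TCP s, n
for sd,n,y in((.056+.03,.10,-.066),): print(rel(*cpose(c,deck(sd,n,y))),cpose(c,deck(sd,n,y))[0])
E
```

```text
[ 0.45873564  0.56637706 -0.76320282  2.14746949  0.76599235  0.59414829
 -0.82885153] [0.48676736 0.04674845 0.04472632] 0.027554842969551678
(array([ -6.75,   9.12, -12.07]), array([-0.507, -0.   ,  0.002])) [ 0.56649251 -0.01892145  0.17424278]
```

```bash
python3 - <<'E'
from h import *
c=np.load("c.npy")
pos,M=cpose(c,deck(.05,.11,0),40); print(rel(pos,M),pos)
E
```

```text
(array([ -0.14,   5.5 , -11.2 ]), array([-0.594, -0.   ,  0.002])) [0.52988914 0.04632432 0.16178555]
```

To row units: -12 cm / 100 = -0.12, 5.5 cm / 100 = 0.055, -0.05 rad / 1.5708 = -0.0318.

arm_command(
  steps=[
    [[0,0,-0.02],[0,0,0],0.3],
    [[0,0,-0.05],[-0.0318,0,0],0.3],
    [[0,0,-0.08],[-0.0955,0,0],0.3],
    [[0,0.01,-0.1],[-0.1592,0,0],0.28],
    [[0,0.03,-0.11],[-0.2228,0,0],0.28],
    [[0,0.045,-0.115],[-0.2865,0,0],0.28],
    [[0,0.055,-0.12],[-0.3501,0,0],0.28],
    [[0,0.055,-0.12],[-0.3756,0,0],0.28],
    [[0,0.055,-0.12],[-0.3756,0,0],0.28],
    [[0,0.055,-0.12],[-0.3756,0,0],0.28],
  ],
)

```text
t: 7.65
position: [0.5288, 0.0484, 0.1698]
tcp_rot: [2.447, -0.0, 1.595]
force: [-0.2, -0.7, 0.8]
gripper_width: 0.0258
finger_force: 0.0
```

```bash
python3 - <<'E'
from h import *
c=np.load("c.npy")
s=arm.sense(); print(s["position"],s["joints"])
pos,M=cpose(c,deck(.05,.11,0),40); print(rel(pos,M),pos)
T=wristT(); np.save("T2.npy",T); im=arm.capture("wrist")[:,:,::-1].copy()
cv2.imwrite("pics/w2raw.png",im)
for k in range(-66,67,22):
  for q in(deck(.025,.008,k/1e3),deck(.056,.006,k/1e3)):
    u=proj("wrist",toW(c,q),T)[0]; cv2.drawMarker(im,tuple(int(round(v)) for v in u),(255,0,255),0,5)
cv2.imwrite("pics/w2.png",cv2.resize(im,(800,600),interpolation=cv2.INTER_CUBIC))
E
```

```text
[0.52881926 0.04839634 0.16979486] [ 0.38524574  0.18944084 -0.65660046  2.41572454  2.0251616   0.26866974
 -2.14986905]
(array([-0.21, -0.43,  0.68]), array([-0.003, -0.002,  0.002])) [0.52988914 0.04632432 0.16178555]
```

View pics/w2.png

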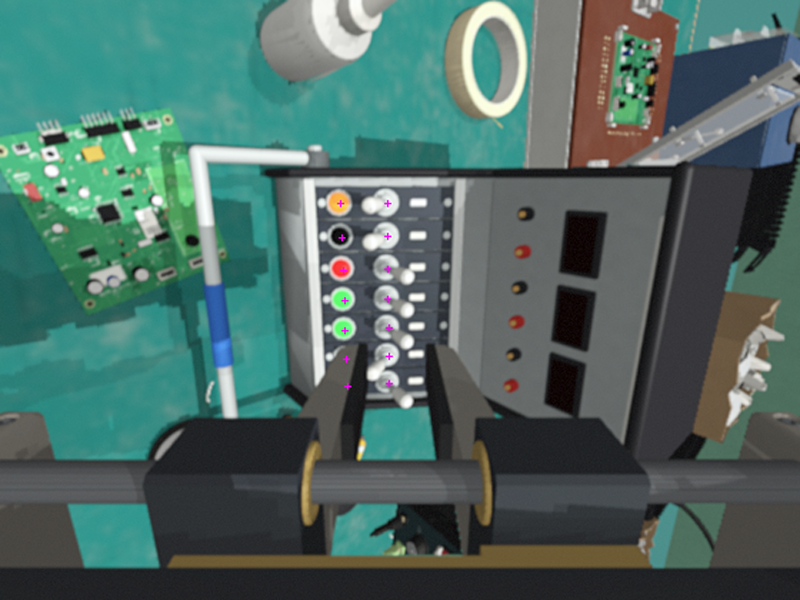

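The wrist view shows the guard fully open at left; the predicted lamp and pivot markers fall on the real ones within about 1 mm, for example amber lamp (340,203), pivot (387,203). Levers are up at the red, green, green and red cards, down at amber, dark and amber.

```bash
cat > plan.py <<'E'
from h import *
import sys
c=np.load("c.npy"); le=40
s=arm.sense(); print(s["position"])
y,d=float(sys.argv[1])/1e3,sys.argv[2]
S=[(65,60),(65,24),(54,24),(43,24),(43,60)] if d=="down" else [(47,60),(47,24),(56,24),(67,24),(67,60)]
for a,b in S:
    pos,M=cpose(c,deck(a/1e3,b/1e3,y),le); print((a,b),*rel(pos,M))
E
python3 plan.py 22 down
```

```text
[0.52853318 0.04867247 0.16956444]
(65, 60) [1.94 0.68 5.79] [-0.003 -0.003  0.002]
(65, 24) [1.94 0.38 9.38] [-0.003 -0.003  0.002]
(54, 24) [ 1.94 -0.71  9.29] [-0.003 -0.003  0.002]
(43, 24) [ 1.94 -1.81  9.2 ] [-0.003 -0.003  0.002]
(43, 60) [ 1.95 -1.51  5.61] [-0.003 -0.003  0.002]
```

To row units: 9.3 cm / 100 = 0.093, 1.95 cm / 100 = 0.0195.

arm_command(
  steps=[
    [[0.01,0.004,0.02],[0,0,0],0.28],
    [[0.019,0.007,0.05],[0,0,0],0.28],
    [[0.0195,0.006,0.065],[0,0,0],0.28],
    [[0.0195,0.005,0.08],[0,0,0],0.28],
    [[0.0195,0.004,0.093],[0,0,0],0.28],
    [[0.0195,0.004,0.093],[0,0,0],0.28],
    [[0.0195,0.004,0.093],[0,0,0],0.28],
  ],
)

```text
t: 8.57
position: [0.5913, 0.069, 0.1012]
tcp_rot: [2.448, -0.0, 1.594]
force: [-0.1, 0.3, -0.3]
gripper_width: 0.0259
finger_force: 0.0
```

```bash
python3 plan.py 22 down
```

```text
[0.59125975 0.06901439 0.1011606 ]
(65, 60) [ 0.06  0.2  -3.51] [-0.004 -0.001  0.001]
(65, 24) [ 0.06 -0.09  0.08] [-0.004 -0.001  0.001]
(54, 24) [ 0.06 -1.19 -0.01] [-0.004 -0.001  0.001]
(43, 24) [ 0.06 -2.29 -0.1 ] [-0.004 -0.001  0.001]
(43, 60) [ 0.07 -1.99 -3.69] [-0.004 -0.001  0.001]
```

To row units: -1.7 cm / 100 = -0.017, -1.3 cm / 100 = -0.013.

arm_command(
  steps=[
    [[0.0005,-0.005,0],[0,0,0],0.28],
    [[0.0005,-0.009,0],[0,0,0],0.28],
    [[0.0005,-0.013,0],[0,0,0],0.28],
    [[0.0005,-0.017,0],[0,0,0],0.28],
  ],
)

```text
t: 9.07
position: [0.5802, 0.0694, 0.0919]
tcp_rot: [2.442, 0.0, 1.594]
force: [1.4, -0.2, 4.4]
gripper_width: 0.0254
finger_force: 1.5
```

To row units: -0.6 cm / 100 = -0.006, -0.3 cm / 100 = -0.003.

arm_command(
  steps=[
    [[0,-0.003,0],[0,0,0],0.28],
    [[0,-0.006,0],[0,0,0],0.28],
    [[0,-0.006,0],[0,0,0],0.28],
  ],
)

```text
t: 9.45
position: [0.573, 0.0691, 0.0854]
tcp_rot: [2.449, -0.001, 1.594]
force: [0.3, -0.5, -0.1]
gripper_width: 0.026
finger_force: 0.0
```

To row units: -3.7 cm / 100 = -0.037, -2.6 cm / 100 = -0.026.

arm_command(
  steps=[
    [[0,0,-0.013],[0,0,0],0.28],
    [[0,0,-0.026],[0,0,0],0.28],
    [[0,0,-0.037],[0,0,0],0.28],
    [[0,0,-0.037],[0,0,0],0.28],
  ],
)

```text
t: 9.95
position: [0.5501, 0.0686, 0.1153]
tcp_rot: [2.446, 0.0, 1.594]
force: [-0.4, 0.1, -0.2]
gripper_width: 0.0257
finger_force: 0.0
```

```bash
python3 plan.py 66 up
```

```text
[0.55006949 0.06855592 0.11525405]
(47, 60) [4.42 0.68 0.07] [-0.003 -0.001  0.002]
(47, 24) [4.41 0.38 3.65] [-0.003 -0.001  0.002]
(56, 24) [4.41 1.28 3.73] [-0.003 -0.001  0.002]
(67, 24) [4.41 2.37 3.82] [-0.003 -0.001  0.002]
(67, 60) [4.42 2.68 0.24] [-0.003 -0.001  0.002]
```

To row units: 4.4 cm / 100 = 0.044, 3.65 cm / 100 = 0.0365.

arm_command(
  steps=[
    [[0.022,0.003,-0.005],[0,0,0],0.28],
    [[0.044,0.0065,0],[0,0,0],0.28],
    [[0.044,0.006,0.01],[0,0,0],0.28],
    [[0.044,0.005,0.024],[0,0,0],0.28],
    [[0.044,0.004,0.0365],[0,0,0],0.28],
    [[0.044,0.004,0.0365],[0,0,0],0.28],
    [[0.044,0.009,0.037],[0,0,0],0.28],
    [[0.044,0.013,0.0375],[0,0,0],0.28],
    [[0.044,0.017,0.038],[0,0,0],0.28],
  ],
)

```text
t: 11.08
position: [0.5849, 0.1136, 0.0957]
tcp_rot: [2.45, -0.001, 1.595]
force: [-4.8, -0.9, 0.3]
gripper_width: 0.0256
finger_force: 1.8
```

To row units: 0.7 cm / 100 = 0.007, 0.35 cm / 100 = 0.0035.

arm_command(
  steps=[
    [[0,0.0035,0],[0,0,0],0.28],
    [[0,0.007,0],[0,0,0],0.28],
    [[0,0.007,0],[0,0,0],0.28],
  ],
)

```text
t: 11.45
position: [0.5931, 0.1136, 0.1019]
tcp_rot: [2.445, -0.0, 1.593]
force: [0.4, -0.1, -0.2]
gripper_width: 0.0262
finger_force: 0.0
```

To row units: -3.7 cm / 100 = -0.037, -2.6 cm / 100 = -0.026.

arm_command(
  steps=[
    [[0,0,-0.013],[0,0,0],0.28],
    [[0,0,-0.026],[0,0,0],0.28],
    [[0,0,-0.037],[0,0,0],0.28],
    [[0,0,-0.037],[0,0,0],0.28],
  ],
)

```text
t: 11.95
position: [0.5681, 0.1131, 0.1305]
tcp_rot: [2.445, 0.0, 1.594]
force: [-0.3, 0.0, 1.0]
gripper_width: 0.0256
finger_force: 0.0
```

```bash
python3 plan.py -44 up
```

```text
[0.56812394 0.11308575 0.13053599]
(47, 60) [-10.99  -1.78   0.  ] [-0.002 -0.001  0.002]
(47, 24) [-11.    -2.09   3.59] [-0.002 -0.001  0.002]
(56, 24) [-11.    -1.19   3.67] [-0.002 -0.001  0.002]
(67, 24) [-11.    -0.1    3.76] [-0.002 -0.001  0.002]
(67, 60) [-11.     0.21   0.17] [-0.002 -0.001  0.002]
```

To row units: -11 cm / 100 = -0.11, -8 cm / 100 = -0.08.

arm_command(
  steps=[
    [[-0.04,-0.006,-0.01],[0,0,0],0.28],
    [[-0.08,-0.012,-0.01],[0,0,0],0.28],
    [[-0.11,-0.018,-0.005],[0,0,0],0.28],
    [[-0.11,-0.018,0],[0,0,0],0.28],
    [[-0.11,-0.019,0.013],[0,0,0],0.28],
    [[-0.11,-0.0205,0.026],[0,0,0],0.28],
    [[-0.11,-0.021,0.036],[0,0,0],0.28],
    [[-0.11,-0.021,0.036],[0,0,0],0.28],
  ],
)

```text
t: 12.95
position: [0.5778, 0.0044, 0.0874]
tcp_rot: [2.448, -0.002, 1.595]
force: [0.3, -0.2, -0.1]
gripper_width: 0.0263
finger_force: 0.0
```

To row units: 1.3 cm / 100 = 0.013, 0.9 cm / 100 = 0.009.

arm_command(
  steps=[
    [[0,0.005,0],[0,0,0],0.28],
    [[0,0.009,0.001],[0,0,0],0.28],
    [[0,0.013,0.001],[0,0,0],0.28],
  ],
)

```text
t: 13.32
position: [0.5864, 0.0038, 0.0948]
tcp_rot: [2.451, -0.001, 1.594]
force: [-6.1, 0.2, 0.5]
gripper_width: 0.0259
finger_force: 2.1
```

To row units: 0.7 cm / 100 = 0.007, 0.35 cm / 100 = 0.0035.

arm_command(
  steps=[
    [[0,0.0035,0],[0,0,0],0.28],
    [[0,0.007,0],[0,0,0],0.28],
    [[0,0.007,0],[0,0,0],0.28],
  ],
)

```text
t: 13.7
position: [0.595, 0.0034, 0.1012]
tcp_rot: [2.445, 0.0, 1.593]
force: [0.1, -0.5, 0.2]
gripper_width: 0.0254
finger_force: 0.0
```

To row units: -3.7 cm / 100 = -0.037, -2.6 cm / 100 = -0.026.

arm_command(
  steps=[
    [[0,0,-0.013],[0,0,0],0.28],
    [[0,0,-0.026],[0,0,0],0.28],
    [[0,0,-0.037],[0,0,0],0.28],
    [[0,0,-0.037],[0,0,0],0.28],
  ],
)

```text
t: 14.2
position: [0.5703, 0.0028, 0.1295]
tcp_rot: [2.446, 0.0, 1.594]
force: [0.5, -0.1, -0.0]
gripper_width: 0.0255
finger_force: 0.0
```

```bash
python3 plan.py -66 down
```

```text
[0.5702983  0.00284195 0.12950807]
(65, 60) [-2.17  0.11  0.1 ] [-0.002 -0.001  0.002]
(65, 24) [-2.17 -0.2   3.69] [-0.002 -0.001  0.002]
(54, 24) [-2.17 -1.3   3.59] [-0.002 -0.001  0.002]
(43, 24) [-2.17 -2.39  3.5 ] [-0.002 -0.001  0.002]
(43, 60) [-2.16 -2.09 -0.09] [-0.002 -0.001  0.002]
```

To row units: 3.65 cm / 100 = 0.0365, 1.3 cm / 100 = 0.013.

arm_command(
  steps=[
    [[-0.022,0.001,0],[0,0,0],0.28],
    [[-0.022,0.001,0],[0,0,0],0.28],
    [[-0.022,0,0.013],[0,0,0],0.28],
    [[-0.022,-0.001,0.026],[0,0,0],0.28],
    [[-0.022,-0.0015,0.0365],[0,0,0],0.28],
    [[-0.022,-0.0015,0.0365],[0,0,0],0.28],
  ],
)

```text
t: 14.95
position: [0.5927, -0.0177, 0.0987]
tcp_rot: [2.449, -0.002, 1.594]
force: [0.3, 1.2, 0.0]
gripper_width: 0.0258
finger_force: 0.0
```

To row units: -1.7 cm / 100 = -0.017, -1.3 cm / 100 = -0.013.

arm_command(
  steps=[
    [[0,-0.005,0],[0,0,0],0.28],
    [[0,-0.009,0],[0,0,0],0.28],
    [[0,-0.013,-0.001],[0,0,0],0.28],
    [[0,-0.017,-0.001],[0,0,0],0.28],
  ],
)

```text
t: 15.45
position: [0.58, -0.0189, 0.0908]
tcp_rot: [2.444, 0.001, 1.594]
force: [0.5, 1.0, 2.9]
gripper_width: 0.026
finger_force: 0.7
```

To row units: -0.6 cm / 100 = -0.006, -0.3 cm / 100 = -0.003.

arm_command(
  steps=[
    [[0,-0.003,0],[0,0,0],0.28],
    [[0,-0.006,0],[0,0,0],0.28],
    [[0,-0.006,0],[0,0,0],0.28],
  ],
)

```text
t: 15.82
position: [0.5736, -0.0188, 0.0849]
tcp_rot: [2.449, -0.001, 1.594]
force: [-0.2, -1.5, 0.3]
gripper_width: 0.0258
finger_force: 0.0
```

To row units: -8 cm / 100 = -0.08, 7 cm / 100 = 0.07.

arm_command(
  steps=[
    [[0,0,-0.013],[0,0,0],0.28],
    [[0,0,-0.026],[0,0,0],0.28],
    [[0,0,-0.037],[0,0,0],0.28],
    [[0.04,0,-0.06],[0,0,0],0.28],
    [[0.07,0,-0.08],[0,0,0],0.28],
    [[0.07,0,-0.08],[0,0,0],0.28],
    [[0.07,0,-0.08],[0,0,0],0.28],
  ],
)

```text
t: 16.7
position: [0.5216, 0.0492, 0.1473]
tcp_rot: [2.447, 0.0, 1.593]
force: [-0.0, 0.1, -0.8]
gripper_width: 0.0254
finger_force: 0.0
```

```bash
python3 - <<'E'
from h import *
s=arm.sense(); print(s["position"],s["joints"])
T=wristT(); np.save("T3.npy",T); im=arm.capture("wrist")[:,:,::-1].copy()
cv2.imwrite("pics/w3raw.png",im)
cv2.imwrite("pics/w3.png",cv2.resize(im,(800,600),interpolation=cv2.INTER_CUBIC))
E
```

```text
[0.52159216 0.04922723 0.14725718] [ 0.53815219  0.29157405 -0.84489377  2.43729702  2.10250891  0.39016524
 -2.19826656]
```

View pics/w3.png

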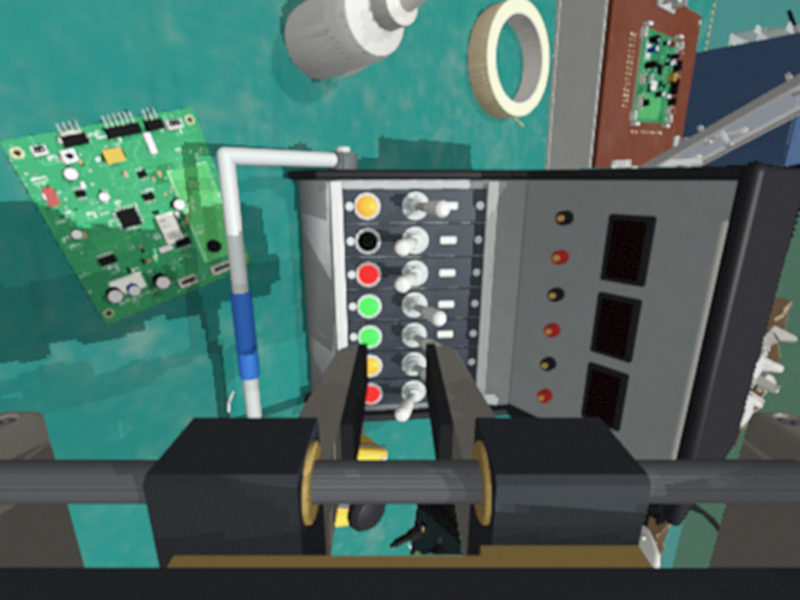

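The levers now read amber up, dark down, red down, green up; the last red is down (405,408), and green and amber 2 are partly behind the fingers with their shafts leaning uphill. The guard sits unchanged with its sleeve at (245,335).

```bash
python3 - <<'E'
from h import *
c=np.load("c.npy"); _,M=cpose(c,[0,0,0],6)
for p in([.4868,.0475,.125],[.4868,.0475,.0447]): print(rel(np.array(p),M))
u=proj("wrist",toW(c,[-.084-.0734*np.sin(np.radians(85)),0,.0525+.0734*np.cos(np.radians(85))]),np.load("T3.npy")); print(u/.7)
E
```

```text
(array([-0.06, -4.07, -0.54]), array([ 0.589, -0.   ,  0.   ]))
(array([-0.06, -9.21,  5.63]), array([ 0.589, -0.   ,  0.   ]))
[[246.93847984 332.95808257]]
```

To row units: -4 cm / 100 = -0.04, -3 cm / 100 = -0.03, 0.589 rad / 1.5708 = 0.375.

arm_command(
  steps=[
    [[0,-0.01,-0.015],[0.0637,0,0],0.3],
    [[0,-0.02,-0.02],[0.1401,0,0],0.3],
    [[0,-0.03,-0.02],[0.2165,0,0],0.3],
    [[0,-0.04,-0.015],[0.2928,0,0],0.3],
    [[0,-0.04,-0.006],[0.3501,0,0],0.3],
    [[0,-0.04,-0.006],[0.375,0,0],0.3],
    [[0,-0.04,-0.006],[0.375,0,0],0.3],
    [[0,-0.04,-0.006],[0.375,0,0],0.3],
  ],
)

```text
t: 17.75
position: [0.486, 0.0481, 0.1249]
tcp_rot: [3.037, 0.001, 1.592]
force: [-0.1, -0.7, 0.3]
gripper_width: 0.0274
finger_force: 0.0
```

```bash
python3 - <<'E'
from h import *
c=np.load("c.npy"); _,M=cpose(c,[0,0,0],6)
print(rel(np.array([.4868,.0475,.0447]),M))
E
```

```text
(array([-0.05, -0.76,  7.99]), array([0.   , 0.001, 0.   ]))
```

To row units: 8 cm / 100 = 0.08, 6 cm / 100 = 0.06.

arm_command(
  steps=[
    [[0,-0.003,0.02],[0,0,0],0.3],
    [[0,-0.005,0.04],[0,0,0],0.3],
    [[0,-0.0065,0.06],[0,0,0],0.3],
    [[0,-0.0075,0.08],[0,0,0],0.3],
    [[0,-0.0075,0.08],[0,0,0],0.3],
    [[0,-0.0075,0.08],[0,0,0],0],
    [[0,-0.0075,0.08],[0,0,0],0],
    [[0,-0.0075,0.08],[0,0,0],0],
  ],
  grip_force=15,
)

```text
t: 18.75
position: [0.4868, 0.0492, 0.0459]
tcp_rot: [3.038, -0.0, 1.594]
force: [-4.7, 0.2, 0.8]
gripper_width: 0.0107
finger_force: 15.0
```

```bash
python3 - <<'E'
from h import *
c=np.load("c.npy")
for th,le in((85,6),(75,10),(65,14),(55,18),(45,22),(35,26),(25,30),(15,33),(5,35),(0,35),(-3,35)):
    t=np.radians(th); b=np.array([-.084-.0734*np.sin(t),0,.0525+.0734*np.cos(t)])
    a=np.radians(le); z=np.array([np.sin(a),0,-np.cos(a)])
    pos,M=cpose(c,b+.014*z+[0,.001,0],le); print(th,*rel(pos,M),np.round(pos,3))
E
```

```text
85 [-0.28  0.04  0.1 ] [-0.001 -0.     0.002] [0.487 0.046 0.045]
75 [-0.28  0.49 -1.14] [-0.071 -0.     0.002] [0.491 0.046 0.058]
65 [-0.28  1.14 -2.3 ] [-0.14  -0.     0.002] [0.496 0.047 0.07 ]
55 [-0.28  1.99 -3.35] [-0.21  -0.     0.002] [0.503 0.047 0.081]
45 [-0.28  3.   -4.26] [-0.28  -0.     0.002] [0.512 0.047 0.091]
35 [-0.28  4.16 -5.01] [-0.35  -0.001  0.002] [0.523 0.047 0.1  ]
25 [-0.28  5.42 -5.57] [-0.42  -0.001  0.002] [0.535 0.047 0.107]
15 [-0.29  6.72 -5.91] [-0.472 -0.001  0.002] [0.548 0.048 0.112]
5 [-0.29  8.04 -6.02] [-0.507 -0.001  0.002] [0.561 0.048 0.114]
0 [-0.29  8.68 -5.98] [-0.507 -0.001  0.002] [0.567 0.048 0.114]
-3 [-0.29  9.06 -5.93] [-0.507 -0.001  0.002] [0.571 0.048 0.114]
```

To row units: -5.05 cm / 100 = -0.0505, -4.7 cm / 100 = -0.047, -0.35 rad / 1.5708 = -0.2228.

arm_command(
  steps=[
    [[0,0.002,-0.006],[-0.0223,0,0],0],
    [[0,0.0045,-0.012],[-0.0452,0,0],0],
    [[0,0.008,-0.018],[-0.0668,0,0],0],
    [[0,0.0115,-0.0235],[-0.0891,0,0],0],
    [[0,0.0155,-0.029],[-0.1114,0,0],0],
    [[0,0.02,-0.034],[-0.1337,0,0],0],
    [[0,0.025,-0.0385],[-0.156,0,0],0],
    [[0,0.03,-0.043],[-0.1783,0,0],0],
    [[0,0.036,-0.047],[-0.2005,0,0],0],
    [[0,0.0415,-0.0505],[-0.2228,0,0],0],
    [[0,0.0415,-0.0505],[-0.2228,0,0],0],
  ],
)

```text
t: 20.12
position: [0.5237, 0.05, 0.1012]
tcp_rot: [2.685, 0.001, 1.595]
force: [-7.0, -1.2, 8.5]
gripper_width: 0.0105
finger_force: 15.0
```

```bash
python3 - <<'E'
from h import *
c=np.load("c.npy")
for th,le in((35,26),(30,28),(25,30),(20,32),(15,33),(10,34),(5,35),(0,35),(-3,35),(-5,35)):
    t=np.radians(th); b=np.array([-.084-.0734*np.sin(t),0,.0525+.0734*np.cos(t)])
    a=np.radians(le); z=np.array([np.sin(a),0,-np.cos(a)])
    pos,M=cpose(c,b+.014*z+[0,.003,0],le); print(th,*rel(pos,M),np.round(pos,3))
E
```

```text
35 [-0.08 -0.11  0.07] [ 0.003 -0.001  0.003] [0.523 0.049 0.1  ]
30 [-0.08  0.57  0.  ] [-0.032 -0.001  0.003] [0.529 0.049 0.104]
25 [-0.09  1.26 -0.02] [-0.067 -0.001  0.003] [0.535 0.049 0.107]
20 [-0.09  1.95  0.02] [-0.102 -0.001  0.003] [0.541 0.05  0.11 ]
15 [-0.09  2.61  0.12] [-0.119 -0.001  0.003] [0.548 0.05  0.112]
10 [-0.09  3.25  0.26] [-0.137 -0.001  0.003] [0.554 0.05  0.113]
5 [-0.09  3.88  0.46] [-0.154 -0.001  0.003] [0.561 0.05  0.114]
0 [-0.1   4.47  0.72] [-0.154 -0.001  0.003] [0.567 0.05  0.114]
-3 [-0.1   4.81  0.9 ] [-0.154 -0.001  0.003] [0.571 0.05  0.114]
-5 [-0.1   5.03  1.03] [-0.154 -0.001  0.003] [0.573 0.05  0.114]
```

To row units: 4.45 cm / 100 = 0.0445, 3.25 cm / 100 = 0.0325, -0.154 rad / 1.5708 = -0.098.

arm_command(
  steps=[
    [[0,0.006,0.0005],[-0.0204,0,0],0],
    [[0,0.0125,0],[-0.0427,0,0],0],
    [[0,0.0195,0.0005],[-0.0649,0,0],0],
    [[0,0.026,0.0015],[-0.0758,0,0],0],
    [[0,0.0325,0.003],[-0.0872,0,0],0],
    [[0,0.0385,0.005],[-0.098,0,0],0],
    [[0,0.0415,0.006],[-0.098,0,0],0],
    [[0,0.0445,0.0075],[-0.098,0,0],0],
    [[0,0.0445,0.0075],[-0.098,0,0],0],
  ],
)

```text
t: 21.25
position: [0.5675, 0.0511, 0.1133]
tcp_rot: [2.532, -0.001, 1.594]
force: [-1.1, -0.7, -2.1]
gripper_width: 0.0102
finger_force: 15.0
```

To row units: 0.4 cm / 100 = 0.004, 0.2 cm / 100 = 0.002.

arm_command(
  steps=[
    [[0,0.002,0.001],[0,0,0],0],
    [[0,0.004,0.002],[0,0,0],0],
    [[0,0.004,0.002],[0,0,0],0],
  ],
)

```text
t: 21.62
position: [0.5706, 0.0511, 0.1133]
tcp_rot: [2.534, -0.001, 1.594]
force: [-6.7, -1.6, 2.2]
gripper_width: 0.0104
finger_force: 15.0
```

To row units: 0.3 cm / 100 = 0.003, 0.2 cm / 100 = 0.002.

arm_command(
  steps=[
    [[0,0.0015,0.001],[0,0,0],0],
    [[0,0.003,0.002],[0,0,0],0],
    [[0,0.003,0.002],[0,0,0],0],
  ],
)

```text
t: 22.0
position: [0.5714, 0.0514, 0.1123]
tcp_rot: [2.537, -0.001, 1.595]
force: [-20.8, -2.4, 12.9]
gripper_width: 0.0102
finger_force: 15.0
```

To row units: -6 cm / 100 = -0.06, -5 cm / 100 = -0.05.

arm_command(
  steps=[
    [[0,-0.0015,-0.001],[0,0,0],0],
    [[0,-0.0015,-0.001],[0,0,0],0.1],
    [[0,-0.0015,-0.001],[0,0,0],0.3],
    [[0,-0.002,-0.0015],[0,0,0],0.4],
    [[0,-0.002,-0.0015],[0,0,0],0.4],
    [[0,-0.002,-0.015],[0,0,0],0.4],
    [[0,-0.002,-0.035],[0,0,0],0.4],
    [[0,-0.002,-0.05],[0,0,0],0.4],
    [[0,-0.002,-0.06],[0,0,0],0.4],
    [[0,-0.002,-0.06],[0,0,0],0.4],
    [[0,-0.002,-0.06],[0,0,0],0.4],
  ],
)

```text
t: 23.38
position: [0.5395, 0.0504, 0.1619]
tcp_rot: [2.532, -0.0, 1.594]
force: [-0.5, 0.4, -0.1]
gripper_width: 0.0368
finger_force: 0.0
```

```bash
python3 - <<'E'
from h import *
c=np.load("c.npy"); s=arm.sense(); print(s["position"],s["joints"])
T=wristT(); np.save("T4.npy",T); im=arm.capture("wrist")[:,:,::-1].copy()
cv2.imwrite("pics/w4raw.png",im)
for P in ([-.080,0,.1258],[-.080,.1,.1258]): print(proj("wrist",toW(c,P),T)/.7)
cv2.imwrite("pics/w4.png",cv2.resize(im,(800,600),interpolation=cv2.INTER_CUBIC))
E
```

```text
[0.53954224 0.05037304 0.16192928] [ 0.11084686  0.18333999 -0.35829204  2.35571209  1.51354167  0.17739103
 -1.65686005]
[[395.41804894 335.8056738 ]]
[[395.46165791 142.45565915]]
```

View pics/w4.png

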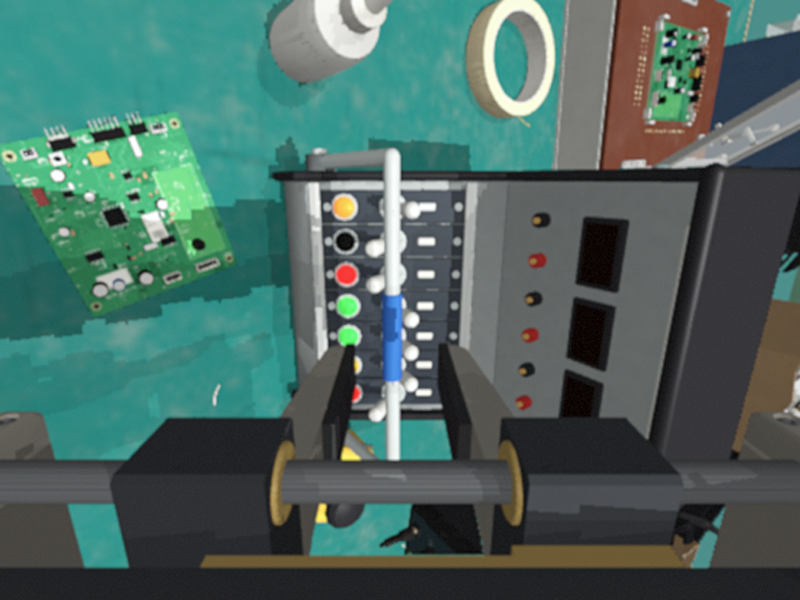

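The guard bar lies at x≈393, where the fully closed position projects to 395, so it is closed. The seven levers read up, down, down, up, up, up, down: all correct.

```bash
python3 - <<'E'
from h import *
T1=np.load("T1.npy")
V={"top":(None,[(636.5)/5.3-.5+150,402.5/5.3-.5+155]),"scene":(None,[495.5/3.75-.5+170,262.5/3.75-.5+175]),"wrist":(T1,[407.5*.7-.5,370.5*.7-.5])}
for n,(T,u) in V.items():
    print(n,least_squares(lambda p:proj(n,[p[0],p[1],.079],T)[0]-u,[.56,-.1]).x)
c=np.load("c.npy"); c[2]=.023; _,M=cpose(c,[0,0,0],0)
for p in([.52,.05,.21],[.558,-.106,.21]): print(rel(np.array(p),M))
E
```

```text
top [ 0.55998956 -0.10541396]
scene [ 0.55750374 -0.10178089]
wrist [ 0.55209516 -0.10039045]
(array([ 0.01,  1.17, -5.07]), array([ 0.609, -0.001, -0.   ]))
(array([-15.67,   4.  ,  -3.11]), array([ 0.609, -0.001, -0.   ]))
```

To row units: -22 cm / 100 = -0.22, -18 cm / 100 = -0.18, 0.609 rad / 1.5708 = 0.3877.

arm_command(
  steps=[
    [[0,0,-0.02],[0.0318,0,0],0.3],
    [[0,0,-0.04],[0.0955,0,0],0.2],
    [[-0.02,0.005,-0.05],[0.1719,0,0],0],
    [[-0.05,0.01,-0.052],[0.2546,0,0],0],
    [[-0.09,0.015,-0.052],[0.3183,0,0],0],
    [[-0.13,0.02,-0.052],[0.3877,0,0],0],
    [[-0.18,0.02,-0.052],[0.3877,0,0],0],
    [[-0.22,0.02,-0.052],[0.3877,0,0],0],
    [[-0.22,0.02,-0.052],[0.3877,0,0],0],
    [[-0.22,0.02,-0.052],[0.3877,0,0],0],
  ],
)

```text
t: 24.68
position: [0.5306, -0.1691, 0.2152]
tcp_rot: [-3.141, -0.001, 1.594]
force: [-0.2, -0.1, -1.1]
gripper_width: 0.0007
finger_force: 0.0
```

```bash
python3 - <<'E'
from h import *
s=arm.sense(); print(s["position"],s["tcp_rot"],s["joints"],s["gripper_width"])
T=wristT(); np.save("T5.npy",T); im=arm.capture("wrist")[:,:,::-1].copy()
cv2.imwrite("pics/w5raw.png",im)
print(proj("wrist",[.559,-.104,.079],T)/.7)
cv2.imwrite("pics/w5.png",cv2.resize(im,(800,600),interpolation=cv2.INTER_CUBIC))
E
```

```text
[ 0.53064898 -0.16905572  0.21524756] [-3.14062160e+00 -1.47007291e-03  1.59410180e+00] [ 0.65932385  0.36591155 -0.50956957  1.80589471  0.20436506  1.02356302
  0.09404758] 0.0006957951852566311
[[439.65838108 200.47570479]]
```

View pics/w5.png

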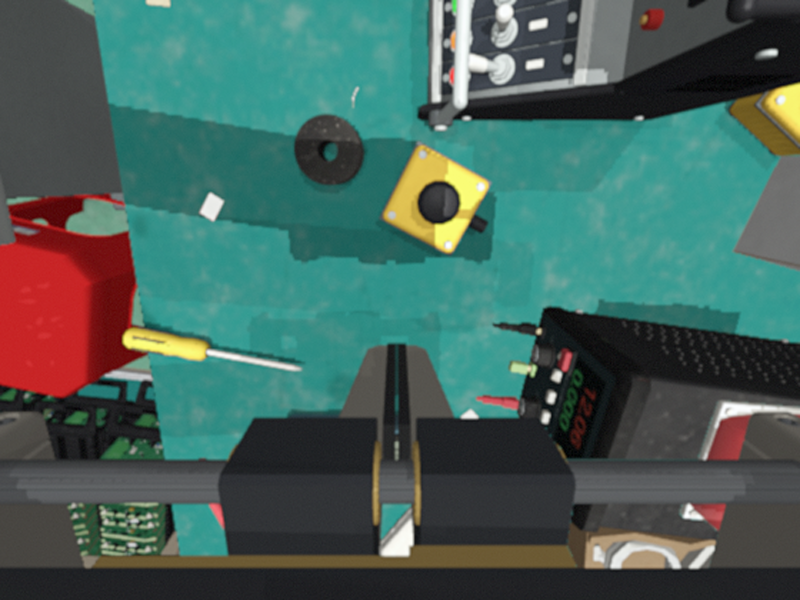

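Head centre at (439,202), against (440,200) predicted for (0.559, -0.104, 0.079), so the position is confirmed.

To row units: 12.5 cm / 100 = 0.125, 10 cm / 100 = 0.1.

arm_command(
  steps=[
    [[0.03,0.015,0],[0,0,0],0],
    [[0.064,0.03,0.02],[0,0,0],0],
    [[0.064,0.03,0.06],[0,0,0],0],
    [[0.064,0.03,0.1],[0,0,0],0],
    [[0.064,0.03,0.125],[0,0,0],0],
    [[0.064,0.03,0.125],[0,0,0],0],
    [[0.064,0.03,0.125],[0,0,0],0],
  ],
  grip_force=15,
)

```text
t: 25.6
position: [0.5603, -0.1042, 0.0922]
tcp_rot: [3.14, -0.001, 1.595]
force: [0.3, 0.1, 0.6]
gripper_width: 0.0005
finger_force: 0.0
```

To row units: 1.9 cm / 100 = 0.019, 1.5 cm / 100 = 0.015.

arm_command(
  steps=[
    [[0,0,0.005],[0,0,0],0],
    [[0,0,0.01],[0,0,0],0],
    [[0,0,0.015],[0,0,0],0],
    [[0,0,0.019],[0,0,0],0],
    [[0,0,0.019],[0,0,0],0],
  ],
)

```text
t: 26.22
position: [0.5598, -0.1053, 0.0722]
tcp_rot: [3.141, -0.0, 1.594]
force: [-1.8, -0.6, 5.2]
gripper_width: 0.0002
finger_force: 2.9
```

To row units: 0.7 cm / 100 = 0.007, 0.5 cm / 100 = 0.005.

arm_command(
  steps=[
    [[0,0,0.003],[0,0,0],0],
    [[0,0,0.005],[0,0,0],0],
    [[0,0,0.007],[0,0,0],0],
    [[0,0,0.007],[0,0,0],0],
  ],
)

```text
t: 26.72
position: [0.5599, -0.1053, 0.0665]
tcp_rot: [3.141, 0.0, 1.594]
force: [-4.8, 0.1, 14.8]
gripper_width: 0.0003
finger_force: 7.2
```

arm_command(
  steps=[
    [[0,0,0.0015],[0,0,0],0],
    [[0,0,0.0015],[0,0,0],0],
  ],
)

```text
t: 26.98
position: [0.5599, -0.1054, 0.0663]
tcp_rot: [3.141, 0.001, 1.594]
force: [-7.4, -0.1, 24.5]
gripper_width: 0.0004
finger_force: 12.4
```

arm_command(
  steps=[
    [[0,0,-0.01],[0,0,0],0],
    [[0,0,-0.03],[0,0,0],0],
    [[0,0,-0.06],[0,0,0],0],
    [[0,0,-0.1],[0,0,0],0],
    [[-0.04,-0.01,-0.14],[0,0,0],0],
    [[-0.08,-0.02,-0.15],[0,0,0],0],
    [[-0.08,-0.02,-0.15],[0,0,0],0],
    [[-0.08,-0.02,-0.15],[0,0,0],0],
  ],
)

```text
t: 27.98
position: [0.541, -0.1849, 0.2133]
tcp_rot: [-3.141, -0.001, 1.594]
force: [0.3, 1.0, -0.5]
gripper_width: 0.0006
finger_force: 0.0
```

```bash
python3 - <<'E'
from h import *
t=arm.capture("top")[:,:,::-1]; s=arm.capture("scene")[:,:,::-1]
a=cv2.resize(t[155:305,140:300],(400,375)); b=cv2.resize(s[175:365,170:335],(400,460))
o=np.zeros((460,800,3),np.uint8); o[:375,:400]=a; o[:,400:]=b
cv2.imwrite("pics/fin.png",o)
E
```

```text
(no output)
```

View pics/fin.png

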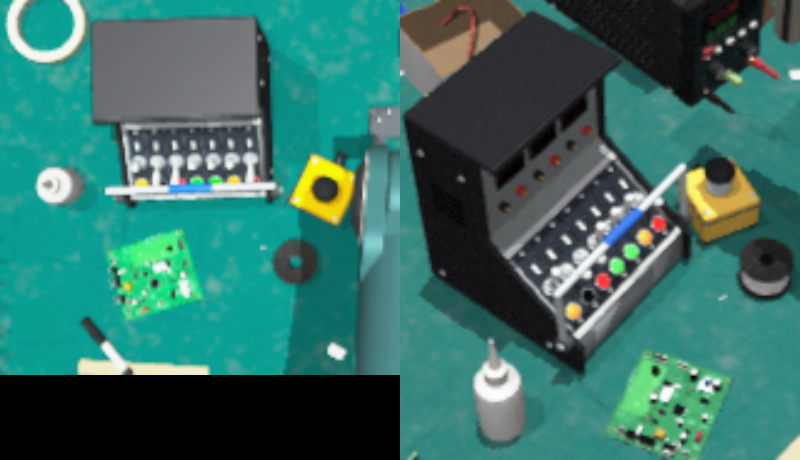

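The guard is closed across the lever row at left (190,188), the plunger is back up at right (720,175), and the bottle, board and spool have not moved.

```bash
python3 -c "
from plant import arm
print(arm.hand_in())"
```

```text
the job is handed in; nothing more can be done
None
```

Job handed in at about 28 s: both red channels are off and both amber on, the green and unlit levers are as they were, the guard was closed to its stop, and only then was the plunger pushed to its stop and released.

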